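# Scope the bore of the open pepper mill

### The arm

A 7-joint arm with a two-finger parallel gripper is mounted at the origin on the work surface. World frame = base frame: x ahead of the robot, y to its left, z up, the work surface at z = 0. Lengths are in m, angles in degrees, forces in N, time in s.
With the tool pointing down it reaches from about 0.4 to 0.75 m from the base axis. Payload 19.5 kg.
Tool frame: the origin (TCP) lies at the very end of the fingers, on their centre line; the grasp point (between the pads) lies 19 mm behind it (tcp_to_grasp is the distance from the TCP to the grasp point, in m); z points along the fingers, y is the line along which they close (so a half turn about z gives the same grasp; the last joint's range is limited). The gripper opens to 85 mm and grips with 20 to 120 N. Pads are 22 mm wide; open, the fingers measure 114 mm over their backs; the gripper's body (76 mm by 85 mm) begins 54 mm behind the grasp point. The pads swing forward as they close: fully open they stand 13 mm farther back than shut.
Start: joints at [-76.358, 40.479, -1.581, 85.061, 1.261, 54.483, -4.326], TCP at [0.159, 0.553, 0.231] pointing down, gripper open.
Joint ranges: [-155.06, 155.06], [-18.47, 123.98], [-90, 86.84], [0, 140.48], [-83.41, 263.41], [0, 116], [-161.91, 161.91]. Speed limits (degrees/s): [108.29, 108.29, 147.25, 147.25, 172.46, 172.46, 172.46].

### API

Orientations are given as [roll, pitch, yaw] about the fixed x, y, z axes, in that order (R = Rz(yaw) Ry(pitch) Rx(roll)).
In Python, from workcell import state, camera, camera_model, sign_off, search_frame, cut_out, tcp_to_grasp gives the robot as it stands.
- The arm moves only by the tool servo_tool, never from a script. Its argument "targets" is one flat list of numbers, 7 for each row, row after row: the finger opening in cm, from 0 to 8.54, then the shift along the tool's x, y, z in cm, then the turn, a rotation vector about the tool's x, y, z in rad. A call has 1 to 20 rows; each row is the pose to reach, as a shift and turn from the pose commanded when the call began, along the tool's axes at that moment; what a row does not reach only later rows make up. A row lasts 1/10 s, in which the tool goes at most 50 mm and 8.59 degrees, less where a joint would pass 70% of its speed; a pose out of reach is approached as far as the arm can. A call with a gripper value outside its range is refused whole. The fingers move at their own pace and stop on an object; "squeeze" is the grip in N (left out, the last holds). Time passes only in rows, so rows that repeat a pose let the fingers close. It gives the time, the measured TCP pose, the force, the opening and the grip force at its end, in the units of the state.
- state(): the state, without advancing time (a new reading comes with each control period).
- camera(name): name is "scene" or "top" or "wrist"; returns the picture (480x640x3 uint8, red, green, blue); there is no depth.
- camera_model(name): a dict with "mtx" (3x3 intrinsics, pixels), "R" (3x3) and "t" (3): a world point X has camera coordinates R X + t; the wrist camera has in their place "mount" (4x4, takes a point from camera to tool coordinates, whose origin is the TCP and whose axes are the flange's). Camera axes: x right, y down, z forward; pixel columns grow to the right and rows downward; lengths in m; the calibration is good to about 2 mm. A picture is of the moment at which its call begins: read the wrist's pose just before it. camera_model takes no time and is no camera call.
- sign_off(): hands the job in; it is judged then, once.
Trained networks look in the newest picture that a camera, given by its name, has taken for a name from the list of things; names that differ only in an ending like _2 or _b are one class to them, and where a whole thing is asked for, a point or a joint stands for the part that bears it (a point fixed in the world has none). Each returns a list of dicts, best first, with "conf" (0 to 1); they miss things now and then, are a little off and sometimes report something else, mostly with a low value. They report only what shows in the picture. A call takes as long as a camera call. They do not tell look-alikes from the thing itself.
- search_frame(camera, thing): "at" ([row, column] in pixels, amid what is visible of it).
- cut_out(camera, thing): "region" (480x640 bool, what is visible of it) and "at" ([row, column] in pixels, amid what is visible of it).
The state is a dict: "time": time; "joints": joint angles; "joint_velocities": joint speeds; "joint_torque": joint torques, N m; "position": TCP position; "tcp_rot": TCP orientation; "force": force on the tool from outside, world axes, zero at the start; "ft_torque": the same for the moment, N m; "opening": finger opening in m; "grasp_force": force on a finger pad.
Only numpy, scipy, OpenCV 4.12 (cv2) and the standard library are available. Lean on these libraries where they do the work, as an engineer would, in place of code of your own. Each camera call takes 0.05 s, during which the arm holds its last target. There are 200 camera calls.

### The job

One of the three pepper mills on the bench does not have its head on yet. Take the inspection scope out of its holder and lower its tube straight down into the bore of that open mill without touching the wood, and finish with the robot still holding it there, still and upright, centred in the bore and with the lens level with the bead round the mill's waist. Leave the mills, their heads and everything else on the bench where they are.

Things in the scene. Friction and masses are not known exactly. Their poses are not given: they have to be found in the camera images.
- scope: rod inspection scope, 0.2 kg, upright in its holder, lens down; lifts straight out. Origin: middle of the lens end (bottom); z up the tube. From the lens up: camera head 15 mm across to 22 mm, steel tube 12 mm across to 115 mm, black round handle 34 mm across from 115 mm to its top at 205 mm (any finger direction; grip about 170 mm above the lens)
- holder: dark wooden holder, fixed, 100 mm by 100 mm foot, with an upper plate 90 mm square whose top is 140 mm above the bench. The scope hangs through the plate's middle hole (22 mm across), its handle's shoulder resting on the plate, its lens 25 mm above the bench. Origin: centre of the underside, below the hole; z up
- mill_a: one of three like pepper mill bodies, turned brown wood, loose, upright: 105 mm tall, 58 mm across the foot, one plain bore 27 mm across right through, one bead (raised ring) round the waist 52 mm above the bench. Origin: centre of the underside on the bore's axis; z up. Two of the three are closed by a head; which stands where changes
- mill_b: one of three like pepper mill bodies, turned brown wood, loose, upright: 105 mm tall, 58 mm across the foot, one plain bore 27 mm across right through, one bead (raised ring) round the waist 52 mm above the bench. Origin: centre of the underside on the bore's axis; z up. Two of the three are closed by a head; which stands where changes
- mill_c: one of three like pepper mill bodies, turned brown wood, loose, upright: 105 mm tall, 58 mm across the foot, one plain bore 27 mm across right through, one bead (raised ring) round the waist 52 mm above the bench. Origin: centre of the underside on the bore's axis; z up. Two of the three are closed by a head; which stands where changes
- head_a: a turned wooden mill head, 54 mm across, that sits on a mill body with a short tenon in the bore, closing it. Origin: centre of the head's seat, 105 mm above the bench; its top is 50 mm higher (155 mm above the bench)
- head_b: a turned wooden mill head, 54 mm across, that sits on a mill body with a short tenon in the bore, closing it. Origin: centre of the head's seat, 105 mm above the bench; its top is 50 mm higher (155 mm above the bench)
- wax_tin: flat aluminium tin, 72 mm across, 34 mm tall; bystander; origin at the centre of its underside
- chuck_key: steel T-shaped chuck key lying flat, 130 mm long, bystander; origin on the bench at the middle of its shaft
- caliper: calliper with a black slide lying flat, 200 mm long, bystander; origin on the bench at the middle of its beam
- bowl: turned dark wooden bowl, 130 mm across, 50 mm tall, bystander; origin at the centre of its underside
- blank: square timber blank lying on its side, 60 by 160 by 60 mm, bystander; origin at the centre of its underside
- scroll_chuck: steel four-jaw lathe chuck standing jaws up, 96 mm across, 70 mm tall, bystander; origin at the centre of its underside
There are look-alikes about, which are no part of the job. What is shaped like the mill_a but green or red is not meant.

How it is judged (in metres and radians):
On the way, in this order (a step that is already met when the one before it is completed fails the run):
1. the gripper has lifted the scope clear out of its holder (z of scope in the frame of holder above 0.142 m and contact force between the fingers and scope above 1 N), for 0.1 s.
2. the lens has gone in at the top of the open mill's bore (horizontal distance between scope and mill_c below 0.006 m and z of scope in the frame of mill_c below 0.1 m), for 0.05 s.
At the end, for the whole second after the job is handed in: Gripper holds the scope still, upright (3.4 deg), in the open mill: lens within 3.5 mm of the bore's axis and 10 mm of the waist bead's level (52 mm above the mill's underside), touching no wood; mills and heads moved under 8 mm, other things under 10 mm (horizontal distance between scope and mill_c below 0.0035 m and z of scope in the frame of mill_c between 0.042 and 0.062 m and angle between scope's own z axis and vertical below 0.06 rad and linear speed of scope below 0.01 m/s and angular speed of scope below 0.1 rad/s and contact force between the fingers and scope above 1 N and contact force between scope and mill_a below 0.1 N and contact force between scope and mill_b below 0.1 N and contact force between scope and mill_c below 0.1 N and angle between mill_c's own z axis and vertical below 0.03 rad and distance of each of mill_a, mill_b, mill_c, head_a, head_b from where it was at the start of the episode below 0.008 m and distance of each of wax_tin, chuck_key, caliper, bowl, blank, scroll_chuck from where it was at the start of the episode below 0.01 m); the arm keeps its last pose, push and grip.
It fails at once if the scope touches a mill or a head (contact force between scope and mill_a above 0.2 N or contact force between scope and mill_b above 0.2 N or contact force between scope and mill_c above 0.2 N or contact force between scope and head_a above 0.2 N or contact force between scope and head_b above 0.2 N).
It fails at once if a mill or a head is shifted (distance of any of mill_a, mill_b, mill_c, head_a, head_b from where it was at the start of the episode above 0.008 m).
It fails at once if another thing on the bench is shifted (distance of any of wax_tin, chuck_key, caliper, bowl, blank, scroll_chuck from where it was at the start of the episode above 0.01 m).
It also fails if it takes over 51 s, if anything falls off the work surface, if the arm or the gripper's body presses on something with over 40 N, if the wrist force passes 120 N, or if a joint passes its speed limit or range.

## Working session

There is one attempt and no reset: what is moved stays moved. The work goes in short steps, Python scripts to look and compute and a tool call to move; the robot and the scene stay as the last step left them, time stands still between calls to the robot, and variables do not carry over. Pictures are saved under pics/ and viewed, at most 10 in all, crops included, and the job is handed in when it is done.

Besides the shell and the picture viewer there is one more tool, called after "Request:" by a JSON object that holds its "method" and its "body", one argument or row to a line. servo_tool: Moves the arm, as the interface text tells. Its arguments: {"type":"object","properties":{"targets":{"type":"array"},"squeeze":{"type":"number"}},"required":["targets"]}

```bash
ls; mkdir -p pics
python3 - <<'E'
from workcell import *
import cv2,numpy as np
s=state();print({k:np.round(v,3).tolist() for k,v in s.items()},tcp_to_grasp)
ims=[]
for n in ("scene","top"):
    im=camera(n);cv2.imwrite(f"pics/{n}1.png",im[:,:,::-1])
    m=camera_model(n);print(n,np.round(m["mtx"],1).tolist(),np.round(m["R"],3).tolist(),np.round(m["t"],3).tolist())
    for t in ("scope","holder","mill_a","head_a","bowl","scroll_chuck"):
        print(t,[(np.round(d["at"]).tolist(),round(d["conf"],2)) for d in search_frame(n,t)])
m=camera_model("wrist");print(m)
E
```

```text
pics
{'time': 0.0, 'joints': [-76.359, 40.512, -1.582, 85.083, 1.258, 54.482, -4.326], 'joint_velocities': [0.124, 0.044, -0.056, 0.008, -0.047, 0.122, -0.056], 'joint_torque': [0.0, -88.321, 1.235, -23.616, 0.017, 0.007, -0.0], 'position': [0.159, 0.552, 0.231], 'tcp_rot': [-179.94, 0.0, 163.968], 'force': [0.173, 0.433, 0.571], 'ft_torque': [0.014, -0.008, 0.008], 'grasp_force': 0.0, 'opening': 0.086} 0.0187
scene [[445.7, 0.0, 318.9], [0.0, 445.7, 236.8], [0.0, 0.0, 1.0]] [[-0.297, 0.955, 0.012], [0.803, 0.256, -0.539], [-0.518, -0.15, -0.842]] [0.203, -0.387, 1.254]
scope [([298.0, 223.0], 0.68), ([150.0, 222.0], 0.63), ([246.0, 357.0], 0.58)]
holder [([186.0, 235.0], 0.74)]
mill_a [([247.0, 356.0], 0.89), ([293.0, 443.0], 0.75), ([302.0, 372.0], 0.72), ([344.0, 376.0], 0.66), ([251.0, 448.0], 0.61)]
head_a [([276.0, 377.0], 0.72), ([219.0, 358.0], 0.6)]
bowl [([221.0, 356.0], 0.64), ([296.0, 223.0], 0.59)]
scroll_chuck [([270.0, 164.0], 0.88), ([186.0, 235.0], 0.61)]
top [[499.3, 0.0, 325.2], [0.0, 499.3, 237.7], [0.0, 0.0, 1.0]] [[-0.011, -1.0, -0.011], [-0.999, 0.011, -0.049],
[... 221 characters left out ...]
, 318.0], 0.63), ([221.0, 287.0], 0.5), ([296.0, 213.0], 0.36)]
head_a [([259.0, 308.0], 0.97), ([208.0, 275.0], 0.71)]
bowl [([171.0, 397.0], 0.66)]
scroll_chuck [([181.0, 457.0], 0.9)]
{'mtx': array([[407.17772449,   0.        , 314.10830703],
       [  0.        , 407.17772449, 240.50897232],
       [  0.        ,   0.        ,   1.        ]]), 'mount': array([[-2.90526264e-04, -9.59208432e-01, -2.82699663e-01,
         7.16816700e-02],
       [ 9.99999938e-01, -3.34562588e-04,  1.07495741e-04,
        -8.82158862e-04],
       [-1.97691553e-04, -2.82699615e-01,  9.59208470e-01,
        -1.43173422e-01],
       [ 0.00000000e+00,  0.00000000e+00,  0.00000000e+00,
         1.00000000e+00]])}
```

View pics/scene1.png

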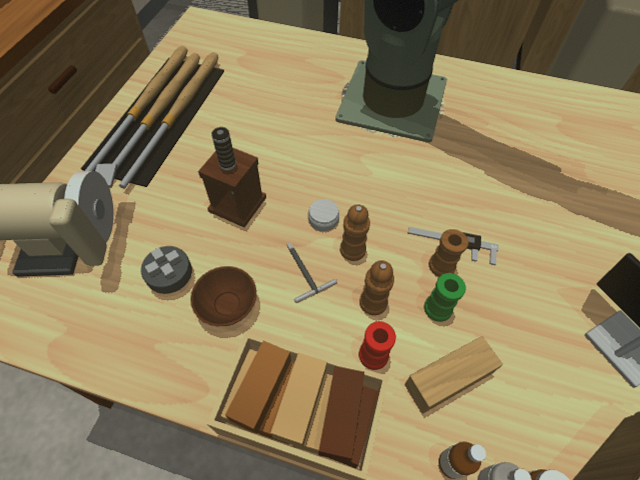

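View pics/top1.png

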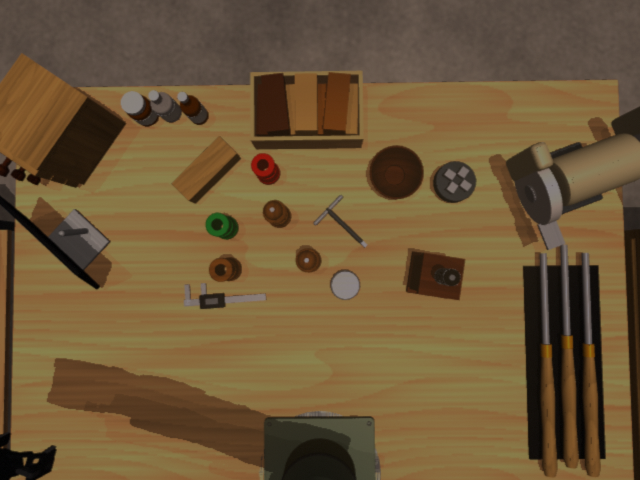

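The scene view shows the brown open mill with its rim at about row 240, col 453, next to the green and red decoys. The scope handle stands in the holder with its top at about (132, 220). In the top view the mill's rim is near (268, 221) and the handle's top near (277, 452).

```bash
cat > h.py <<'E'
from workcell import *
import cv2,numpy as np
from scipy.spatial.transform import Rotation as Ro
def cam(name,st=None):
    m=camera_model(name);K=m["mtx"]
    if name!="wrist": return K,m["R"],m["t"]
    st=st or state()
    T=np.eye(4);T[:3,:3]=Ro.from_euler("xyz",st["tcp_rot"],degrees=True).as_matrix();T[:3,3]=st["position"]
    C=np.linalg.inv(T@m["mount"]);return K,C[:3,:3],C[:3,3]
def ray(c,rc):
    K,R,t=c;d=R.T@np.linalg.inv(K)@np.array([rc[1],rc[0],1.]);return -R.T@t,d
def atz(c,rc,z):
    o,d=ray(c,rc);return o+d*(z-o[2])/d[2]
def proj(c,X):
    K,R,t=c;p=K@(R@np.asarray(X)+t);return np.round((p/p[2])[1::-1],1)
def tool(st,X):  # world point -> tool axes, cm
    return np.round(100*Ro.from_euler("xyz",st["tcp_rot"],degrees=True).as_matrix().T@(np.asarray(X)-st["position"]),2)
E
python3 - <<'E'
from h import *
s,t=cam("scene"),cam("top")
print("handle top",atz(s,(132,220),.23),atz(t,(277,452),.23))
print("mill rim",atz(s,(240,453),.105),atz(t,(268,221),.105))
for n,a,b in(("near head",(208,357),(259,308)),("far head",(268,380),(210,275))): print(n,atz(s,a,.155),atz(t,b,.15))
a=cv2.imread("pics/top1.png");b=cv2.imread("pics/scene1.png")
A=cv2.resize(a[230:330,400:500],(400,400),interpolation=2);B=cv2.resize(a[230:330,170:270],(400,400),interpolation=2)
cv2.imwrite("pics/crop1.png",np.hstack([A,B]))
E
```

```text
handle top [ 0.47157682 -0.26737783  0.23      ] [ 0.47032343 -0.27210256  0.23      ]
mill rim [0.49199254 0.21620244 0.105     ] [0.49186452 0.21374681 0.105     ]
near head [0.51101101 0.02134829 0.155     ] [0.50958449 0.01640008 0.15      ]
far head [0.62549459 0.09309575 0.155     ] [0.61618758 0.08677108 0.15      ]
```

View pics/crop1.png

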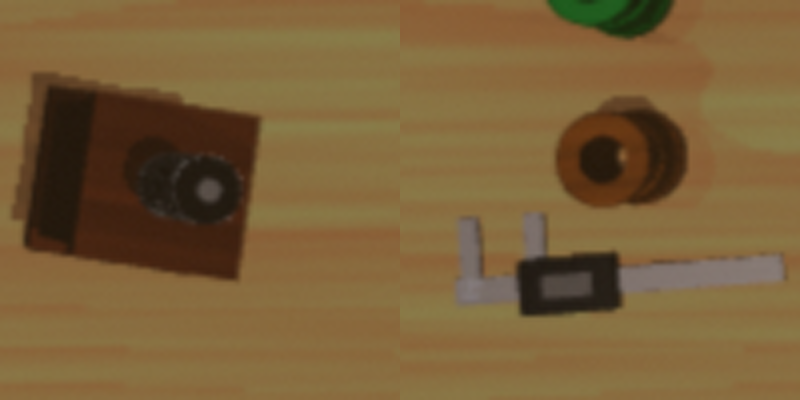

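The handle and the mill rim agree between the two cameras to within 5 mm. I'll move over the mill on an arc for a close look on the way.

```bash
cat >> h.py <<'E'
def arc(goal,yaw,n,op=8.5,st=None):
    st=st or state();p=st["position"];g=np.array(goal);R0=Ro.from_euler("xyz",st["tcp_rot"],degrees=True)
    pol=lambda q:np.array([np.hypot(q[0],q[1]),np.arctan2(q[1],q[0]),q[2]])
    y0=st["tcp_rot"][2];dy=(yaw-y0+180)%360-180
    for k in range(1,n+1):
        f=k/n;q=pol(p)+(pol(g)-pol(p))*f;X=[q[0]*np.cos(q[1]),q[0]*np.sin(q[1]),q[2]]
        R=Ro.from_euler("xyz",[180,0,y0+dy*f],degrees=True)
        print([op,*np.round(tool(st,X),1).tolist(),*np.round((R0.inv()*R).as_rotvec(),2).tolist()])
E
python3 - <<'E'
from h import *
arc((.478,.24,.30),114,9)
E
```

```text
[8.5, -5.2, -0.7, -0.8, -0.0, 0.0, 0.1]
[8.5, -10.3, -1.8, -1.5, -0.0, 0.0, 0.19]
[8.5, -15.3, -3.4, -2.3, -0.0, 0.0, 0.29]
[8.5, -20.0, -5.5, -3.0, -0.0, 0.0, 0.39]
[8.5, -24.5, -7.9, -3.8, -0.0, 0.0, 0.48]
[8.5, -28.7, -10.8, -4.6, -0.0, 0.0, 0.58]
[8.5, -32.6, -14.0, -5.3, -0.0, 0.0, 0.68]
[8.5, -36.1, -17.4, -6.1, -0.0, 0.0, 0.78]
[8.5, -39.3, -21.2, -6.9, -0.0, 0.0, 0.87]
```

Request:
{"method": "servo_tool", "body": {
  "targets": [8.5, -5, -0.7, -0.8, 0, 0, 0.1, 8.5, -10, -1.8, -1.5, 0, 0, 0.19, 8.5, -15, -3.4, -2.3, 0, 0, 0.29, 8.5, -20, -5.5, -3, 0, 0, 0.39, 8.5, -24.5, -8, -3.8, 0, 0, 0.48, 8.5, -28.7, -10.8, -4.6, 0, 0, 0.58, 8.5, -32.6, -14, -5.3, 0, 0, 0.68, 8.5, -36, -17.4, -6, 0, 0, 0.78, 8.5, -39.3, -21.2, -6.9, 0, 0, 0.87, 8.5, -39.3, -21.2, -6.9, 0, 0, 0.87, 8.5, -39.3, -21.2, -6.9, 0, 0, 0.87, 8.5, -39.3, -21.2, -6.9, 0, 0, 0.87]
}}

```text
time: 1.9
position: [0.4775, 0.2413, 0.3001]
tcp_rot: [-180.0, -0.0, 114.2]
force: [-0.7, 0.1, -0.6]
opening: 0.0847
grasp_force: 0.0
```

Run:
```python
from h import *
st=state();im=camera("wrist");c=cam("wrist",st);cv2.imwrite("pics/w1.png",im[:,:,::-1])
print(st["position"],st["tcp_rot"],proj(c,(.489,.2145,.105)))
for d in cut_out("wrist","mill_c"):
    r=d["region"];print(d["at"],d["conf"],r.sum())
arc((.47,-.271,.30),60,9,st=st)
```

```text
[0.47747135 0.24129091 0.3001275 ] [-1.79983650e+02 -3.66603923e-02  1.14211393e+02] [241.3 314.1]
[262.9, 410.5] 0.97 4539
[374.1, 259.4] 0.92 2767
[228.3, 313.7] 0.79 3958
[362.1, 373.2] 0.63 2560
[8.5, -5.9, 0.0, -0.0, -0.0, -0.0, 0.11]
[8.5, -11.8, -0.6, -0.0, -0.0, -0.0, 0.21]
[8.5, -17.5, -1.9, -0.0, -0.0, -0.0, 0.32]
[8.5, -23.1, -3.8, -0.0, -0.0, -0.0, 0.42]
[8.5, -28.5, -6.3, -0.0, -0.0, -0.0, 0.53]
[8.5, -33.6, -9.3, -0.0, -0.0, -0.0, 0.63]
[8.5, -38.3, -13.0, -0.0, -0.0, -0.0, 0.74]
[8.5, -42.6, -17.1, -0.0, -0.0, -0.0, 0.84]
[8.5, -46.4, -21.7, -0.0, -0.0, -0.0, 0.95]
```

View pics/w1.png

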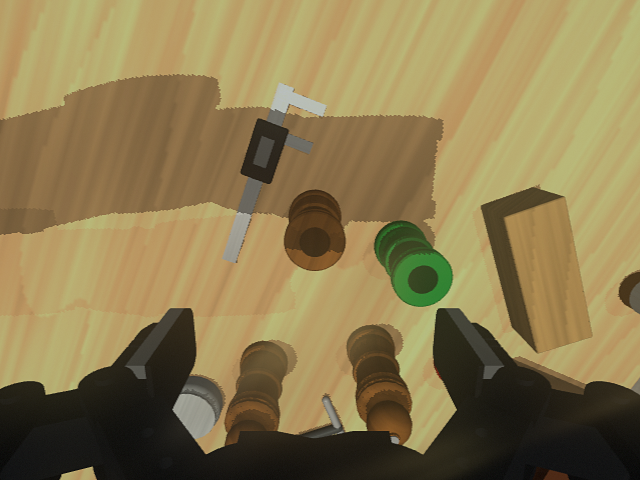

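The open mill's dark bore is at about (242, 315), within 1 px of the prediction (241, 314). I'll fit the bore's outline for a finer position, then go to the scope.

```bash
cat >> h.py <<'E'
def bore(img,guess,rad=15):
    """ellipse of the dark bore around guess (row,col), gray threshold by Otsu"""
    r0,c0=map(int,guess);w=rad+8
    g=cv2.GaussianBlur(cv2.cvtColor(img,cv2.COLOR_BGR2GRAY),(3,3),0)[r0-w:r0+w,c0-w:c0+w]
    th,b=cv2.threshold(g,0,255,cv2.THRESH_BINARY_INV+cv2.THRESH_OTSU)
    n,l,sx,ce=cv2.connectedComponentsWithStats(b);k=l[w,w]
    cs,_=cv2.findContours((l==k).astype(np.uint8),cv2.RETR_EXTERNAL,cv2.CHAIN_APPROX_NONE)
    e=cv2.fitEllipse(max(cs,key=len));return (e[0][1]+r0-w,e[0][0]+c0-w),e[1],th
E
python3 - <<'E'
from h import *
c=cam("wrist");im=cv2.imread("pics/w1.png")
p,ax,th=bore(im,(242,315));print(p,ax,th,atz(c,p,.105))
o,d=ray(c,p);print("expected bore px",27/1000*407/(np.linalg.norm(atz(c,p,.105)-o)))
E
```

```text
(235.59678840637207, 314.8071231842041) (39.67314910888672, 51.87241744995117) 76.0 [0.48721733 0.21988312 0.105     ]
expected bore px 31.281232610406093
```

Request:
{"method": "servo_tool", "body": {
  "targets": [8.5, -5, 0, 0, 0, 0, 0.1, 8.5, -9.8, -0.5, 0, 0, 0, 0.18, 8.5, -14.6, -1.2, 0, 0, 0, 0.27, 8.5, -19.3, -2.5, 0, 0, 0, 0.36, 8.5, -23.8, -4.1, 0, 0, 0, 0.44, 8.5, -28.5, -6.3, 0, 0, 0, 0.53, 8.5, -32.5, -8.7, 0, 0, 0, 0.62, 8.5, -36.5, -11.5, 0, 0, 0, 0.7, 8.5, -40, -14.7, 0, 0, 0, 0.78, 8.5, -43, -18, 0, 0, 0, 0.87, 8.5, -45, -20.5, 0, 0, 0, 0.95, 8.5, -45, -20.5, 0, 0, 0, 0.95, 8.5, -45, -20.5, 0, 0, 0, 0.95, 8.5, -45, -20.5, 0, 0, 0, 0.95]
}}

```text
time: 3.4
position: [0.4756, -0.2527, 0.3001]
tcp_rot: [-180.0, -0.0, 59.9]
force: [0.7, -0.9, 0.2]
opening: 0.0853
grasp_force: 0.0
```

Run:
```python
from h import *
st=state();im=camera("wrist");c=cam("wrist",st);cv2.imwrite("pics/w2.png",im[:,:,::-1])
print(st["position"],st["tcp_rot"],"handle top",proj(c,(.470,-.271,.23)),"shoulder",proj(c,(.470,-.271,.14)))
for d in cut_out("wrist","scope"):
    r=d["region"];print(d["at"],d["conf"],r.sum())
```

```text
[ 0.47558482 -0.25268024  0.30014479] [-1.79983444e+02 -2.99457653e-02  5.98626248e+01] handle top [286.2 321.3] shoulder [241.1 319.3]
[271.4, 325.6] 0.64 4461
[33.8, 190.1] 0.48 5238
```

View pics/w2.png

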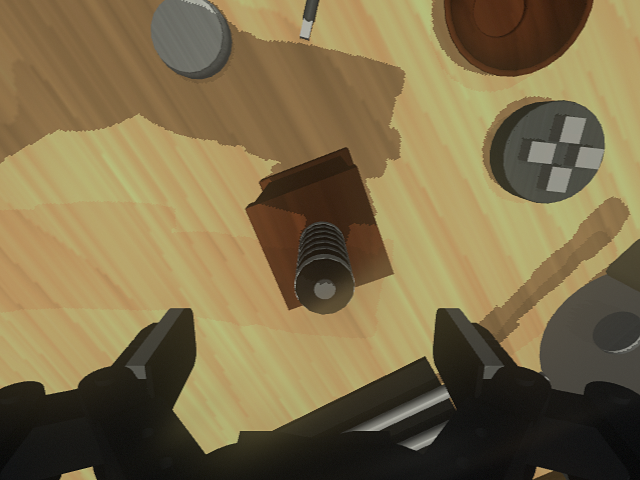

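The handle's top is centred at about (287, 324.5), against a prediction of (286, 321). Between the fingers the path is clear.

Run:
```python
from h import *
st=state();c=cam("wrist",st);X=atz(c,(287,324.5),.23);print(X,tool(st,[X[0],X[1],.176]))
```

```text
[ 0.47112052 -0.27267346  0.23      ] [-1.92  0.62 12.42]
```

Request:
{"method": "servo_tool", "body": {
  "targets": [8.5, -1.9, 0.6, 0, 0, 0, 0, 8.5, -1.9, 0.6, 0, 0, 0, 0, 8.5, -1.9, 0.6, 2, 0, 0, 0, 8.5, -1.9, 0.6, 5, 0, 0, 0, 8.5, -1.9, 0.6, 8, 0, 0, 0, 8.5, -1.9, 0.6, 11, 0, 0, 0, 8.5, -1.9, 0.6, 12.4, 0, 0, 0, 8.5, -1.9, 0.6, 12.4, 0, 0, 0, 5, -1.9, 0.6, 12.4, 0, 0, 0, 4, -1.9, 0.6, 12.4, 0, 0, 0, 3, -1.9, 0.6, 12.4, 0, 0, 0, 2, -1.9, 0.6, 12.4, 0, 0, 0, 2, -1.9, 0.6, 12.4, 0, 0, 0, 2, -1.9, 0.6, 12.4, 0, 0, 0, 2, -1.9, 0.6, 12.4, 0, 0, 0, 2, -1.9, 0.6, 12.4, 0, 0, 0, 2, -1.9, 0.6, 12.4, 0, 0, 0, 2, -1.9, 0.6, 12.4, 0, 0, 0],
  "squeeze": 40
}}

```text
time: 5.3
position: [0.4705, -0.2736, 0.177]
tcp_rot: [179.9, -0.0, 59.7]
force: [-1.3, 2.4, 7.7]
opening: 0.0331
grasp_force: 38.9
```

Request:
{"method": "servo_tool", "body": {
  "targets": [2, 0, 0, -1, 0, 0, 0, 2, 0, 0, -3, 0, 0, 0, 2, 0, 0, -5, 0, 0, 0, 2, 0, 0, -7, 0, 0, 0, 2, 0, 0, -9, 0, 0, 0, 2, 0, 0, -11, 0, 0, 0, 2, 0, 0, -13, 0, 0, 0, 2, 0, 0, -15, 0, 0, 0, 2, 0, 0, -17, 0, 0, 0, 2, 0, 0, -18.5, 0, 0, 0, 2, 0, 0, -18.5, 0, 0, 0, 2, 0, 0, -18.5, 0, 0, 0, 2, 0, 0, -18.5, 0, 0, 0]
}}

```text
time: 6.6
position: [0.4701, -0.2734, 0.3607]
tcp_rot: [-179.9, 0.0, 59.7]
force: [0.4, -0.5, -2.8]
opening: 0.0328
grasp_force: 40.3
```

Run:
```python
from h import *
st=state();im=camera("wrist");c=cam("wrist",st);cv2.imwrite("pics/w3.png",im[:,:,::-1])
im=camera("scene");cv2.imwrite("pics/s3.png",im[:,:,::-1])
p=st["position"];print(p,st["tcp_rot"],st["grasp_force"],"lens",proj(c,p-[0,0,.151]),proj(cam("scene"),p-[0,0,.151]))
# to above mill, shifted: tcp 3 cm short of the axis along the path
arc((.489,.2145,.36),114,14,2,st)
```

```text
[ 0.47008419 -0.27336711  0.36065492] [-1.79931101e+02  5.99971904e-03  5.96857348e+01] 40.32588064670563 lens [220.4 313.8] [138.4 219.3]
[2, 3.6, -0.2, 0.0, -0.0, 0.0, -0.07]
[2, 7.3, -0.6, 0.0, -0.0, 0.0, -0.14]
[2, 10.8, -1.3, 0.0, -0.0, -0.0, -0.2]
[2, 14.4, -2.2, 0.0, -0.0, -0.0, -0.27]
[2, 17.8, -3.4, 0.0, -0.0, -0.0, -0.34]
[2, 21.2, -4.8, 0.0, -0.0, -0.0, -0.41]
[2, 24.4, -6.4, 0.0, -0.0, -0.0, -0.47]
[2, 27.5, -8.2, 0.0, -0.0, -0.0, -0.54]
[2, 30.5, -10.2, 0.0, -0.0, -0.0, -0.61]
[2, 33.4, -12.4, 0.1, -0.0, -0.0, -0.68]
[2, 36.1, -14.8, 0.1, -0.0, -0.0, -0.74]
[2, 38.6, -17.4, 0.1, -0.0, -0.0, -0.81]
[2, 40.9, -20.1, 0.1, -0.0, -0.0, -0.88]
[2, 43.1, -23.0, 0.1, -0.0, -0.0, -0.95]
```

View pics/w3.png

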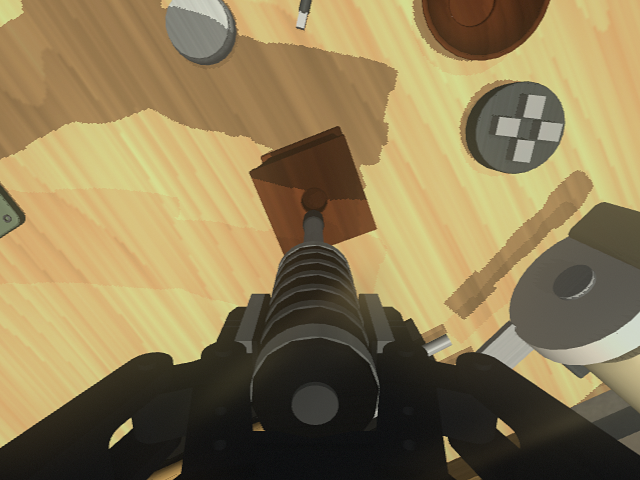

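The scope is held upright and clear of the holder, with its lens end near (218, 313). I'll carry it on an arc to the mill.

Request:
{"method": "servo_tool", "body": {
  "targets": [2, 2, -0.1, 0, 0, 0, -0.04, 2, 5.5, -0.4, 0, 0, 0, -0.1, 2, 9, -0.9, 0, 0, 0, -0.17, 2, 12.6, -1.7, 0, 0, 0, -0.24, 2, 16, -2.8, 0, 0, 0, -0.3, 2, 19.5, -4.1, 0, 0, 0, -0.37, 2, 22.8, -5.6, 0, 0, 0, -0.44, 2, 26, -7.3, 0, 0, 0, -0.51, 2, 29, -9.2, 0, 0, 0, -0.58, 2, 32, -11.3, 0, 0, 0, -0.64, 2, 34.8, -13.6, 0, 0, 0, -0.71, 2, 37.4, -16.1, 0, 0, 0, -0.78, 2, 39.8, -18.7, 0, 0, 0, -0.85, 2, 42, -21.5, 0, 0, 0, -0.91, 2, 43.1, -23, 0, 0, 0, -0.95, 2, 43.1, -23, 0, 0, 0, -0.95, 2, 43.1, -23, 0, 0, 0, -0.95, 2, 43.1, -23, 0, 0, 0, -0.95, 2, 43.1, -23, 0, 0, 0, -0.95]
}}

```text
time: 8.6
position: [0.4897, 0.2137, 0.3612]
tcp_rot: [-180.0, 0.0, 114.0]
force: [0.1, -0.7, -2.3]
opening: 0.0331
grasp_force: 40.2
```

Run:
```python
from h import *
st=state();p=st["position"];print(p,st["tcp_rot"],st["grasp_force"])
L=p-[0,0,.152];M=np.array([.489,.2145,.105]);T=L+[0,0,.115]
out=[]
for n in("wrist","scene","top"):
    im=camera(n)[:,:,::-1];c=cam(n,st);cv2.imwrite(f"pics/{n}4.png",im)
    l,m,t=proj(c,L),proj(c,M),proj(c,T);print(n,"lens",l,"mill",m,"shoulder",t)
    r,q=((l+m)/2).astype(int);r=max(r,50);q=max(q,66)
    k=50;x0,y0=q-k,r-k;print("crop x0,y0",x0,y0)
    out.append(cv2.resize(im[y0:y0+2*k,x0:x0+2*k],(400,400),interpolation=cv2.INTER_CUBIC))
cv2.imwrite("pics/c4.png",np.hstack(out[:2]));cv2.imwrite("pics/c4t.png",out[2])
```

```text
[0.48965821 0.21368813 0.36124921] [-1.79991530e+02  2.38284340e-02  1.14022481e+02] 40.23170292377472
wrist lens [220.  314.7] mill [194.3 314.2] shoulder [276.9 315.1]
crop x0,y0 264 157
scene lens [207.3 467.3] mill [238.6 452.4] shoulder [163.5 488.9]
crop x0,y0 409 172
top lens [269.7 209.8] mill [269.3 220.7] shoulder [270.7 194.4]
crop x0,y0 165 219
```

View pics/c4.png

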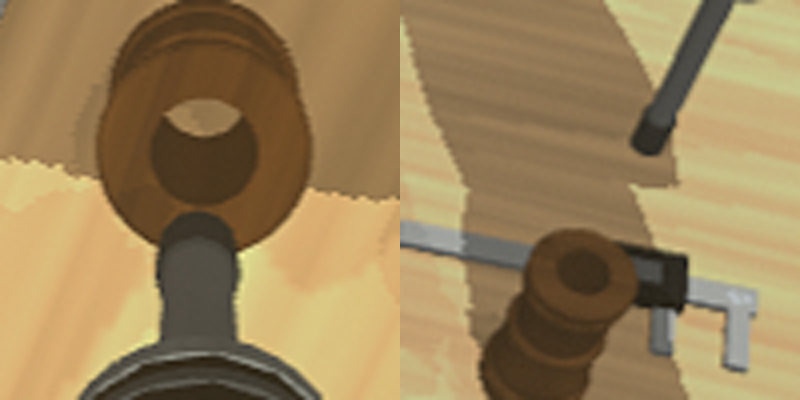

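In the wrist view the bore is centred at about (194.8, 314.6) and the lens at about (219.4, 313.3). Both are within 1–2 px of prediction. I'll lower to just above the rim, with about 2 cm to spare, and compare them there.

Request:
{"method": "servo_tool", "body": {
  "targets": [2, 0, 0, 1, 0, 0, 0, 2, 0, 0, 2.5, 0, 0, 0, 2, 0, 0, 4, 0, 0, 0, 2, 0, 0, 5.5, 0, 0, 0, 2, 0, 0, 7, 0, 0, 0, 2, 0, 0, 8, 0, 0, 0, 2, 0, 0, 8.4, 0, 0, 0, 2, 0, 0, 8.4, 0, 0, 0, 2, 0, 0, 8.4, 0, 0, 0, 2, 0, 0, 8.4, 0, 0, 0]
}}

```text
time: 9.75
position: [0.4895, 0.2146, 0.2778]
tcp_rot: [180.0, 0.0, 114.1]
force: [0.3, -0.2, -2.8]
opening: 0.033
grasp_force: 40.3
```

Run:
```python
from h import *
st=state();p=st["position"];print(p,st["tcp_rot"],st["grasp_force"])
L=p-[0,0,.152];M=np.array([.489,.2145,.105]);T=L+[0,0,.115]
out=[]
for n,k in(("wrist",50),("scene",25)):
    im=camera(n)[:,:,::-1];c=cam(n,st);cv2.imwrite(f"pics/{n}5.png",im)
    l,m,t=proj(c,L),proj(c,M),proj(c,T);print(n,"lens",l,"mill",m,"shoulder",t)
    r,q=((l+m)/2).astype(int);x0,y0=q-k,r-k;print("crop x0,y0",x0,y0)
    out.append(cv2.resize(im[y0:y0+2*k,x0:x0+2*k],(400,400),interpolation=cv2.INTER_CUBIC))
cv2.imwrite("pics/c5.png",np.hstack(out))
```

```text
[0.48948052 0.21464001 0.27782621] [1.79954925e+02 1.18269385e-03 1.14119063e+02] 40.267531871795654
wrist lens [220.1 314.5] mill [213.8 313.8] shoulder [276.9 315. ]
crop x0,y0 264 166
scene lens [233.  455.2] mill [238.6 452.4] shoulder [196.5 473.3]
crop x0,y0 428 210
```

View pics/c5.png

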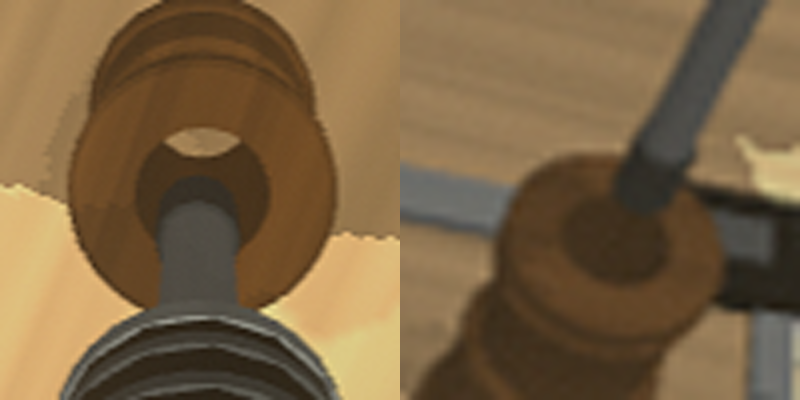

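In the wrist view the lens lies about 1 px left of the bore's axis. The scene view hints at a larger offset, so I'll measure both with edge profiles.

Run:
```python
from h import *
from scipy.optimize import least_squares
from scipy.ndimage import map_coordinates
st=state();p=st["position"]
def edge(g,a,b,n=60):   # strongest gradient location from pixel a to b (row,col)
    t=np.linspace(0,1,n);q=a[:,None]*(1-t)+b[:,None]*t
    v=map_coordinates(g,q,order=1);d=np.abs(np.gradient(v));k=int(np.argmax(d));return t[k],d[k]
th=np.linspace(0,2*np.pi,48,endpoint=False)
for n in("wrist","scene"):
    im=cv2.imread(f"pics/{n}5.png");g=cv2.GaussianBlur(im,(3,3),0).astype(float).sum(2)/3;c=cam(n,st)
    pj=lambda X:(lambda q:(q/q[2])[1::-1])(c[0]@(c[1]@np.asarray(X)+c[2]))
    # tube offset: profiles perpendicular to axis, at heights 30..100 mm
    A=pj(p-[0,0,.152]);B=pj(p-[0,0,.037]);u=(B-A)/np.linalg.norm(B-A);w=np.array([-u[1],u[0]])  # w perpendicular
    o=[]
    for h in np.linspace(.03,.085 if n=="scene" else .05,12):
        P=p-[0,0,.152-h];Q=pj(P);mm=np.linalg.norm(pj(P+[.0,0,0]+c[1].T@[.001,0,0])-Q);r=6*mm
        t1,_=edge(g,Q,Q+w*(r+4*mm));t2,_=edge(g,Q,Q-w*(r+4*mm));o.append(((t1-t2)*(r+4*mm)/2/mm,(t1+t2)*(r+4*mm)/mm))
    o=np.array(o);print(n,"tube offset mm along w",w.round(2),np.median(o[:,0]).round(2),o[:,0].round(1).tolist(),"width",np.median(o[:,1]).round(1))
    for R,nm,band in((.0135,"bore",.004),):
        def pts(M):
            out=[]
            for a in th:
                e=np.array([np.cos(a),np.sin(a),0]);s0=pj(M+e*(R-band));s1=pj(M+e*(R+band));t,d=edge(g,s0,s1);out.append((s0*(1-t)+s1*t,d))
            return out
        M=np.array([.489,.2145,.105])
        for _ in range(4):
            P=pts(M);ds=np.array([d for _,d in P]);ok=ds>np.median(ds)*.6
            # keep away from the scope
            X=np.array([atz(c,q,.105) for q,_ in P]);sc=np.array([np.abs((q-A)@w)/mm<9 and (q-A)@u>-9*mm for q,_ in P]);ok&=~sc
            f=lambda m:np.hypot(*(X[ok][:,:2]-m).T)-R
            s=least_squares(f,M[:2],loss="soft_l1",f_scale=.0005);M=np.r_[s.x,.105]
        print("  bore",M.round(4),ok.sum(),"rms mm",(1000*np.sqrt(np.mean(f(s.x)**2))).round(2), "mill px",pj(M).round(1))
    # tube image offset relative to the mill, in w direction
    print("  mill vs nominal TCP, px along w",((pj(M)-pj([p[0],p[1],.105]))@w/mm).round(2),"mm")
```

```text
wrist tube offset mm along w [-0.01  1.  ] -0.3 [-0.3, -0.3, 0.0, -3.6, 0.2, 0.3, 0.3, -0.4, -0.8, -1.0, -0.7, 0.5] width 13.1
  bore [0.4894 0.2142 0.105 ] 32 rms mm 0.75 mill px [214.5 314.2]
  mill vs nominal TCP, px along w -0.18 mm
scene tube offset mm along w [-0.44 -0.9 ] -4.28 [-4.2, -3.8, -4.1, 0.7, -4.3, -4.6, -4.7, 0.8, 0.7, -4.4, -4.6, -4.7] width 10.8
  bore [0.4896 0.2186 0.105 ] 33 rms mm 0.71 mill px [239.3 454.4]
  mill vs nominal TCP, px along w -3.65 mm
```

Both cameras put the scope within about 0.7 mm of the bore's axis. I'll apply a small correction and lower slowly.

Request:
{"method": "servo_tool", "body": {
  "targets": [2, -0.03, 0.05, 0, 0, 0, 0, 2, -0.03, 0.05, 0.3, 0, 0, 0, 2, -0.03, 0.05, 0.8, 0, 0, 0, 2, -0.03, 0.05, 1.3, 0, 0, 0, 2, -0.03, 0.05, 1.8, 0, 0, 0, 2, -0.03, 0.05, 2.3, 0, 0, 0, 2, -0.03, 0.05, 2.8, 0, 0, 0, 2, -0.03, 0.05, 3.3, 0, 0, 0, 2, -0.03, 0.05, 3.8, 0, 0, 0, 2, -0.03, 0.05, 4.3, 0, 0, 0, 2, -0.03, 0.05, 4.8, 0, 0, 0, 2, -0.03, 0.05, 5.3, 0, 0, 0, 2, -0.03, 0.05, 5.8, 0, 0, 0, 2, -0.03, 0.05, 6.3, 0, 0, 0, 2, -0.03, 0.05, 6.8, 0, 0, 0, 2, -0.03, 0.05, 7.2, 0, 0, 0, 2, -0.03, 0.05, 7.4, 0, 0, 0, 2, -0.03, 0.05, 7.4, 0, 0, 0, 2, -0.03, 0.05, 7.4, 0, 0, 0, 2, -0.03, 0.05, 7.4, 0, 0, 0]
}}

```text
time: 11.85
position: [0.4899, 0.2145, 0.2035]
tcp_rot: [180.0, 0.0, 114.1]
force: [-0.2, -0.3, -2.1]
opening: 0.0329
grasp_force: 40.3
```

Run:
```python
from h import *
st=state();p=st["position"];print(st["time"],p,st["tcp_rot"],st["grasp_force"],st["force"])
L=p-[0,0,.152];out=[]
for n,k in(("wrist",50),("scene",25)):
    im=camera(n)[:,:,::-1];c=cam(n,st);m=proj(c,(.4893,.2145,.105));s=proj(c,p-[0,0,.037]);print(n,m,"shoulder",s)
    q=m if n=="wrist" else (m+s)/2;y0,x0=(q-k).astype(int);print(x0,y0)
    out.append(cv2.resize(im[y0:y0+2*k,x0:x0+2*k],(400,400),interpolation=cv2.INTER_CUBIC))
cv2.imwrite("pics/c6.png",np.hstack(out))
```

```text
11.85 [0.48994745 0.21454913 0.20347288] [1.79985637e+02 4.11571765e-03 1.14122492e+02] 40.26738524436951 [-0.23089041 -0.26721886 -2.09169327]
wrist [240.  313.7] shoulder [276.9 315. ]
263 190
scene [238.7 452.3] shoulder [221.3 461.1]
431 205
```

View pics/c6.png

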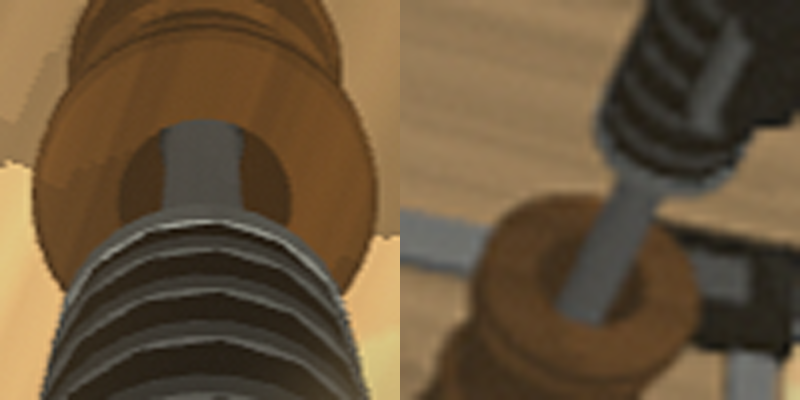

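The tube stands in the bore. In the wrist view the bore centre is at crop column 204 and the tube at 202, about 0.3 mm apart. The scene view puts the tube about 1 mm too far along +y, so I'll make one fine shift, let it settle and hand in.

Request:
{"method": "servo_tool", "body": {
  "targets": [2, -0.03, 0, 0, 0, 0, 0, 2, -0.07, 0, 0, 0, 0, 0, 2, -0.07, 0, 0, 0, 0, 0, 2, -0.07, 0, 0, 0, 0, 0, 2, -0.07, 0, 0, 0, 0, 0, 2, -0.07, 0, 0, 0, 0, 0, 2, -0.07, 0, 0, 0, 0, 0, 2, -0.07, 0, 0, 0, 0, 0]
}}

```text
time: 12.75
position: [0.4901, 0.2139, 0.2033]
tcp_rot: [-180.0, 0.0, 114.1]
force: [-0.2, -0.7, -3.4]
opening: 0.0331
grasp_force: 40.3
```

```bash
python3 -c "
from workcell import *
s=state();print(s['position'],s['grasp_force'],s['force']);print(sign_off())"
```

```text
[0.49014724 0.21385169 0.2032859 ] 40.26757299900055 [-0.22108422 -0.74906464 -3.3785313 ]
the job is handed in; nothing more can be done
None
```

I handed the job in at about 13 s with the gripper holding the scope upright in the open mill's bore, measured at about 1 mm off the axis and the lens about level with the waist bead; the hand-in returned no verdict.

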